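# Release-force check of three push catches, then load the sound reader

### The job

One of the three sample readers has a blue push catch that releases within limits (5 to 12 N). Press every catch: until it clicks and stays in, or, if it has not clicked by about 12 N, back off and leave it out without forcing it. When all three have been tried, stand the green jade sample holder on the middle of the black stage disc of the one good reader, let go, and leave everything else where it is.

Things in the scene. Friction and masses are not known exactly. Their poses are not given: they have to be found in the camera images.
- reader_a: one of three outwardly identical white sample readers, fixed: 225 deep (x) x 110 wide x 215 mm high; which is stiff or worn is not told by its name. Origin: underside, mid width, 125 mm behind the front edge; x points from front (stage) to rear, z up. A panel slopes up to the rear at 35 deg from level, 53 mm high at x=-45 mm to 115 mm at x=+43 mm; the round blue push catch stands on it at x=0, y=0
- catch_a (a joint): travel (m) of the blue catch of reader_a: 0 out, 0.014 clicked in, where it stays. Push rises to its release force at 4.2 mm, falls to nothing at 8.4 mm, then it jumps in by itself; let go sooner it springs back. In unknown order one releases at 2 to 3 N (worn), one at 7.5 to 9 N (good), one only over 23 N (seized: 1.3 mm in at 12 N). Over 22 N on any catch is forcing it
- catch_a_top (a point): centre of the top face of the blue catch of reader_a (cap 26 mm across, 18 mm proud of the panel when out, 4 mm when in); moves with it. z points out along its axis, 35 deg from vertical towards the reader's front: press along -z (rearward and down). A tool tilted so passes before the clear shield above; an upright one does not
- reader_a_stage (a point): centre of the stage of reader_a, a black disc 48 mm across (grey edge 62 mm) on the base, 85 mm before the reader's origin and 20 mm over its underside: the holder stands on it. The clear 8 mm shield over the catch, on two rear posts, has its underside 207 mm over the reader's underside and its front edge 70 mm behind this point
- reader_b: one of three outwardly identical white sample readers, fixed: 225 deep (x) x 110 wide x 215 mm high; which is stiff or worn is not told by its name. Origin: underside, mid width, 125 mm behind the front edge; x points from front (stage) to rear, z up. A panel slopes up to the rear at 35 deg from level, 53 mm high at x=-45 mm to 115 mm at x=+43 mm; the round blue push catch stands on it at x=0, y=0
- catch_b (a joint): travel (m) of the blue catch of reader_b: 0 out, 0.014 clicked in, where it stays. Push rises to its release force at 4.2 mm, falls to nothing at 8.4 mm, then it jumps in by itself; let go sooner it springs back. In unknown order one releases at 2 to 3 N (worn), one at 7.5 to 9 N (good), one only over 23 N (seized: 1.3 mm in at 12 N). Over 22 N on any catch is forcing it
- catch_b_top (a point): centre of the top face of the blue catch of reader_b (cap 26 mm across, 18 mm proud of the panel when out, 4 mm when in); moves with it. z points out along its axis, 35 deg from vertical towards the reader's front: press along -z (rearward and down). A tool tilted so passes before the clear shield above; an upright one does not
- reader_b_stage (a point): centre of the stage of reader_b, a black disc 48 mm across (grey edge 62 mm) on the base, 85 mm before the reader's origin and 20 mm over its underside: the holder stands on it. The clear 8 mm shield over the catch, on two rear posts, has its underside 207 mm over the reader's underside and its front edge 70 mm behind this point
- reader_c: one of three outwardly identical white sample readers, fixed: 225 deep (x) x 110 wide x 215 mm high; which is stiff or worn is not told by its name. Origin: underside, mid width, 125 mm behind the front edge; x points from front (stage) to rear, z up. A panel slopes up to the rear at 35 deg from level, 53 mm high at x=-45 mm to 115 mm at x=+43 mm; the round blue push catch stands on it at x=0, y=0
- catch_c (a joint): travel (m) of the blue catch of reader_c: 0 out, 0.014 clicked in, where it stays. Push rises to its release force at 4.2 mm, falls to nothing at 8.4 mm, then it jumps in by itself; let go sooner it springs back. In unknown order one releases at 2 to 3 N (worn), one at 7.5 to 9 N (good), one only over 23 N (seized: 1.3 mm in at 12 N). Over 22 N on any catch is forcing it
- catch_c_top (a point): centre of the top face of the blue catch of reader_c (cap 26 mm across, 18 mm proud of the panel when out, 4 mm when in); moves with it. z points out along its axis, 35 deg from vertical towards the reader's front: press along -z (rearward and down). A tool tilted so passes before the clear shield above; an upright one does not
- reader_c_stage (a point): centre of the stage of reader_c, a black disc 48 mm across (grey edge 62 mm) on the base, 85 mm before the reader's origin and 20 mm over its underside: the holder stands on it. The clear 8 mm shield over the catch, on two rear posts, has its underside 207 mm over the reader's underside and its front edge 70 mm behind this point
- jade_holder: sample holder: upright black round block 42 mm across, 26 mm high, with a polished green (jade) stone dome on top (to 35.5 mm); origin at the centre of its underside, z up; 40 to 90 g, stands on the table beside the readers
- amber_holder: sample holder: upright black round block 42 mm across, 26 mm high, with a polished orange (amber) stone dome on top (to 35.5 mm); origin at the centre of its underside, z up; 40 to 90 g, stands on the table beside the readers; not needed, leave it alone
- water_bottle: full water bottle with blue label, 62 mm across, 190 mm high, standing on the table; origin at the centre of its underside; leave it alone
- loupe: folding loupe lying on the table: steel barrel 32 mm across, 22 mm high at its origin, black arm to 60 mm along x; leave it alone
Not all that is in view belongs to the job. Leave any red or yellow look-alike of the reader_c alone.

How it is judged (in metres and radians):
On the way, in this order (a step that is already met when the one before it is completed fails the run):
1. the seized catch has been tried with a real push (at least 0.8 mm in, about 8 N) (value of joint catch_a above 0.0008 m).
2. the two others have clicked in and the jade holder is on the stage of the good reader (value of joint each of catch_b, catch_c above 0.012 m and distance between jade_holder and reader_b_stage below 0.015 m), for 0.2 s.
At the end, for the whole second after the job is handed in: Worn and good catches clicked in (over 12 mm), seized one back out (under 2 mm); jade holder upright (0.1 rad), at rest and released on the good reader's stage, within 12 mm of its centre; amber holder, bottle and loupe within 30 mm of their starts (value of joint each of catch_b, catch_c above 0.012 m and value of joint catch_a below 0.002 m and horizontal distance between jade_holder and reader_b_stage below 0.012 m and z of jade_holder in the frame of reader_b_stage between -0.003 and 0.004 m and angle between jade_holder's own z axis and vertical below 0.1 rad and linear speed of jade_holder below 0.02 m/s and distance of each of amber_holder, water_bottle, loupe from where it was at the start of the episode below 0.03 m); the robot touches nothing.
It fails at once if the seized catch is forced in (past 4.5 mm) (value of joint catch_a above 0.0045 m).
It fails at once if a catch is pushed with more than 22 N (contact force between any of catch_a, catch_b, catch_c and anything else above 22 N).
It fails at once if a bystander (amber holder, bottle, loupe) is moved by more than 30 mm (distance of any of amber_holder, water_bottle, loupe from where it was at the start of the episode above 0.03 m).
It fails at once if the jade holder is brought onto the good reader's stage before the two catches that can click have clicked (distance between jade_holder and reader_b_stage below 0.015 m and value of joint any of catch_b, catch_c below 0.012 m).
It also fails if it takes over 72 s, if anything falls off the work surface, if the arm or the gripper's body presses on something with over 40 N, if the wrist force passes 120 N, or if a joint passes its speed limit or range.

### The arm

A 6-joint arm with a two-finger parallel gripper is mounted at the origin on the work surface. World frame = base frame: x ahead of the robot, y to its left, z up, the work surface at z = 0. Lengths are in mm, angles in rad, forces in N, time in s.
With the tool pointing down it reaches from about 275 to 1000 mm from the base axis. Payload 8.4 kg.
Tool frame: the origin (TCP) lies at the very end of the fingers, on their centre line; the grasp point (between the pads) lies 19 mm behind it; y points along the fingers, x is the direction in which the jaws open and shut, and the axes are right-handed (so a half turn about y gives the same grasp; the last joint's range is limited). The gripper opens to 85 mm and grips with 20 to 120 N. Pads are 22 mm wide; open, the fingers measure 114 mm over their backs; the gripper's body (76 mm by 85 mm) begins 54 mm behind the grasp point. The pads swing forward as they close: fully open they stand 13 mm farther back than shut.
Start: joints at [-1.294, 0.353, 1.633, -0, 1.155, -0.002], TCP at [172, -600.869, 231.281] pointing down, gripper open.
Joint ranges: [-2.63, 2.63], [-0.92, 2.1], [0.06, 2.66], [-1.3, 4.44], [0, 2.69], [-3.02, 3.02]. Speed limits (rad/s): [2.22, 2.22, 2.79, 3.14, 3.14, 3.14].

### API

Orientations are given as [roll, pitch, yaw] about the fixed x, y, z axes, in that order (R = Rz(yaw) Ry(pitch) Rx(roll)).
In Python, from rig import r gives the robot as it stands.
- The arm moves only by the tool servo_tool, never from a script. Its argument "motion" is a list of rows, each a list of 7 numbers: the opening, from -1 (shut) to 1 (fully open), then the shift along the tool's x, y, z in m, then the turn, a rotation vector about the tool's x, y, z in units of 10 degrees (1.0 is 10 degrees). A call has 1 to 12 rows; each row is the pose to reach, as a shift and turn from the pose commanded when the call began, along the tool's axes at that moment; what a row does not reach only later rows make up. A row lasts 1/8 s, in which the tool goes at most 62.5 mm and 10.7 degrees, less where a joint would pass 70% of its speed; a pose out of reach is approached as far as the arm can. A call with a gripper value outside its range is refused whole. The fingers move at their own pace and stop on an object; "grip_force" is the grip in N (left out, the last holds). Time passes only in rows, so rows that repeat a pose let the fingers close. It gives the time, the measured TCP pose, the force and the opening at its end, in the units of the state.
- r.sense(): the state, without advancing time (a new reading comes with each control period).
- r.grab_frame(name): name is "scene" or "top" or "wrist"; returns the picture (400x640x3 uint8, red, green, blue); there is no depth.
- r.calibration(name): a dict with "fx", "fy", "cx", "cy" (pixels), "R" (3x3) and "t" (3): a world point X has camera coordinates R X + t; the wrist camera has in their place "mount" (4x4, takes a point from camera to tool coordinates, whose origin is the TCP and whose axes are the tool frame's). Camera axes: x right, y down, z forward; pixel columns grow to the right and rows downward; lengths in mm; the calibration is good to about 2 mm. A picture is of the moment at which its call begins: read the wrist's pose just before it. calibration takes no time and is no camera call.
- r.sign_off(): hands the job in, once; it reports no verdict.
The state is a dict: "clock": time; "qpos": joint angles; "qvel": joint speeds; "joint_efforts": joint torques, N m; "eef_pos": TCP position; "tcp_rot": TCP orientation; "contact_force": force on the tool from outside, world axes, zero at the start; "wrist_torque": the same for the moment, N m; "opening": opening from 0.0 (shut) to 1.0 (fully open).
Only numpy, scipy, OpenCV 4.12 (cv2) and the standard library are available. Lean on these libraries where they do the work, as an engineer would, in place of code of your own. Each camera call takes 0.05 s, during which the arm holds its last target. There are 200 camera calls.

## Working session

There is one attempt and no reset: what is moved stays moved. The work goes in short steps, Python scripts to look and compute and a tool call to move; the robot and the scene stay as the last step left them, time stands still between calls to the robot, and variables do not carry over. Pictures are saved under pics/ and viewed, on a budget of 10 in all, crops included, one or two more only if the job needs it, and the job is handed in when it is done.

Besides the shell and the picture viewer there is one more tool, called after "Emit:" as name([rows], argument=value, ...), one row to a line, values as JSON. servo_tool: Moves the arm, as the interface text tells. Its arguments: {"type":"object","properties":{"motion":{"type":"array","items":{"type":"array","items":{"type":"number"}}},"grip_force":{"type":"number"}},"required":["motion"]}

```bash
ls; mkdir -p pics; python3 - <<'E'
from rig import r
import cv2,numpy as np
s=r.sense();print(s)
for n in("scene","top"):
    c=r.calibration(n);print(n,{k:np.round(v,3).tolist() for k,v in c.items()})
    cv2.imwrite(f"pics/{n}0.png",r.grab_frame(n)[:,:,::-1])
print(r.calibration("wrist"))
E
```

```text
pics
{'clock': 0.0, 'qpos': array([-1.29439883e+00,  3.53619537e-01,  1.63416432e+00, -1.60977077e-05,
        1.15520012e+00, -2.42668917e-03]), 'qvel': array([-0.00124725,  0.00036486, -0.00025017, -0.00032004,  0.00051399,
        0.00266916]), 'joint_efforts': array([ 5.16471318e-04, -6.05256057e+01, -3.42071307e+01, -1.66258228e-04,
        9.38387762e-03, -4.29976907e-07]), 'eef_pos': array([ 171.8606278 , -600.39456202,  230.56663691]), 'tcp_rot': array([-1.57080767e+00,  1.39135547e-03, -1.29196564e+00]), 'contact_force': array([-0.21611372, -0.01622094,  0.03385358]), 'wrist_torque': array([-0.02096169,  0.0358533 ,  0.03684236]), 'opening': 1.0033681095536937}
scene {'fx': 430.973, 'fy': 430.973, 'cx': 318.641, 'cy': 201.489, 'R': [[-0.895, -0.447, 0.006], [-0.381, 0.755, -0.533], [0.234, -0.48, -0.846]], 't': [397.506, 203.221, 1104.85]}
top {'fx': 392.977, 'fy': 392.977, 'cx': 319.303, 'cy': 201.156, 'R': [[0.008, -1.0, -0.009], [-0.994, -0.007, -0.105], [0.105, 0.01, -0.994]], 't': [0.177, 456.025, 1075.906]}
{'fx': 346.1380111903345, 'fy': 346.1380111903345, 'cx': 316.1668507792926, 'cy': 200.63171011960753, 'mount': array([[ 9.99999303e-01,  6.32496719e-04,  9.96664423e-04,
         4.29288571e-01],
       [-7.40790704e-04, -3.21101215e-01,  9.47044593e-01,
        -1.41739657e+02],
       [ 9.19032754e-04, -9.47044672e-01, -3.21100522e-01,
         8.22047783e+01],
       [ 0.00000000e+00,  0.00000000e+00,  0.00000000e+00,
         1.00000000e+00]])}
```

View pics/scene0.png

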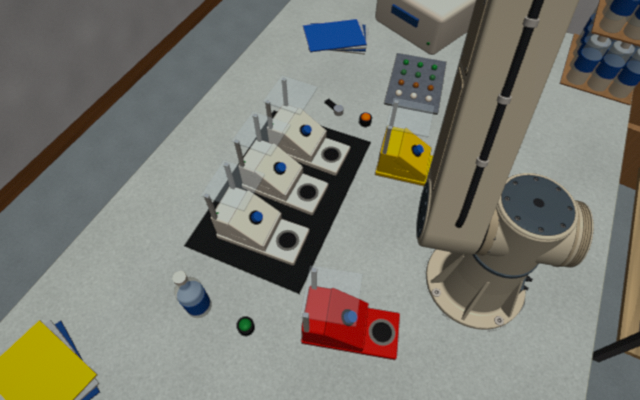

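View pics/top0.png

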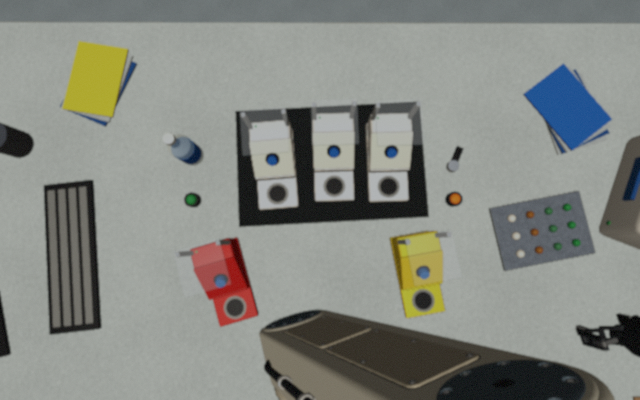

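The scene shows three white readers on the black mat. Their stages are at top px (277,193), (334,186) and (388,186), with blue caps at (272,159), (334,151) and (391,151).
- **Jade candidates:** green dome at top (192,200) / scene (245,326). The orange dome at (454,199) is amber. The green dots on the grey rack near (575,215) are not holders.
- **Reader look-alikes:** red at (220,280) and yellow at (421,272). I leave both alone.

```bash
cat > h.py <<'E'
import numpy as np,cv2
from rig import r
from scipy.spatial.transform import Rotation as Ro
def cam(n,s=None):
    c=r.calibration(n)
    K=np.array([[c["fx"],0,c["cx"]],[0,c["fy"],c["cy"]],[0,0,1]])
    if n=="wrist":
        m=np.array(c["mount"]);T=np.eye(4);T[:3,:3]=Ro.from_euler("xyz",s["tcp_rot"]).as_matrix();T[:3,3]=s["eef_pos"]
        W=np.linalg.inv(T@m);return K,W[:3,:3],W[:3,3]
    return K,np.array(c["R"]),np.array(c["t"])
def onplane(c,p,z):
    K,R,t=c;o=-R.T@t;d=R.T@np.linalg.inv(K)@[p[0],p[1],1];return o+d*(z-o[2])/d[2]
def tri(c1,p1,c2,p2):
    P=[c[0]@np.c_[c[1],c[2]] for c in(c1,c2)]
    X=cv2.triangulatePoints(P[0],P[1],np.float64(p1),np.float64(p2))[:,0];return X[:3]/X[3]
def proj(c,X): 
    v=c[0]@(c[1]@X+c[2]);return v[:2]/v[2]
def blob(mask,seed,rad=14):
    n,l,st,ce=cv2.connectedComponentsWithStats(mask.astype(np.uint8))
    k=[i for i in range(1,n) if st[i,4]>=15]
    i=min(k,key=lambda i:np.hypot(*(ce[i]-seed)));return ce[i],st[i,4]
def hsv(im): return cv2.cvtColor(im,cv2.COLOR_RGB2HSV)
E
python3 - <<'E'
from h import *
S={"top":dict(blue=[(272,159),(334,151),(391,151)],dark=[(277,193),(334,186),(388,186)],green=[(192,200)],orange=[(454,199)]),
"scene":dict(blue=[(256,217),(280,168),(305,130)],dark=[(287,240),(308,192),(331,154)],green=[(245,326)],orange=[(366,118)])}
c={n:cam(n) for n in S};o={}
for n in S:
    im=cv2.imread(f"pics/{n}0.png")[:,:,::-1].copy();H=hsv(im);h,s,v=cv2.split(H)
    M=dict(blue=(h>95)&(h<125)&(s>120),dark=v<75,green=(h>45)&(h<90)&(s>100),orange=(h>5)&(h<20)&(s>150))
    for k in M: o[n,k]=[blob(M[k],p) for p in S[n][k]];print(n,k,[(x.round(1),a) for x,a in o[n,k]])
for k in("blue","dark","green","orange"):
    for i in range(len(o["top",k])):
        a,b=o["top",k][i][0],o["scene",k][i][0];z=dict(blue=96,dark=22,green=28,orange=28)[k]
        X=tri(c["top"],a,c["scene"],b)
        print(k,i,X.round(1),"top-plane",onplane(c["top"],a,z).round(1),"sc",onplane(c["scene"],b,z).round(1))
print(onplane(c["top"],(186,150),90),onplane(c["top"],(455,160),15))
E
```

```text
top blue [(array([271.9, 159.3]), np.int32(83)), (array([333.5, 151.3]), np.int32(83)), (array([390.9, 151.6]), np.int32(84))]
top dark [(array([277.1, 193.1]), np.int32(189)), (array([333.8, 185.6]), np.int32(194)), (array([388.3, 186.2]), np.int32(201))]
top green [(array([190.9, 199.1]), np.int32(96))]
top orange [(array([454.4, 198.4]), np.int32(112))]
scene blue [(array([256. , 216.7]), np.int32(103)), (array([279.9, 167.3]), np.int32(90)), (array([305.7, 129.6]), np.int32(76))]
scene dark [(array([287.1, 239.7]), np.int32(247)), (array([307.2, 191.6]), np.int32(197)), (array([330.7, 154. ]), np.int32(171))]
scene green [(array([244.6, 324.3]), np.int32(152))]
scene orange [(array([365.5, 116.9]), np.int32(71))]
blue 0 [559.  129.4  92.9] top-plane [559.1 129.2  96. ] sc [557.1 130.6  96. ]
blue 1 [581.3 -34.1  93.2] top-plane [581.5 -33.7  96. ] sc [579.3 -32.5  96. ]
blue 2 [ 581.  -186.3   93.8] top-plane [ 581.6 -185.6   96. ] sc [ 579.1 -184.8   96. ]
dark 0 [477.2 121.9  24. ] top-plane [478.2 122.3  22. ] sc [477.3 120.9  22. ]
dark 1 [499.5 -37.1  24.3] top-plane [500.4 -37.   22. ] sc [499.8 -38.5  22. ]
dark 2 [ 499.4 -190.1   22.4] top-plane [ 499.9 -190.    22. ] sc [ 499.1 -190.5   22. ]
green 0 [458.7 363.5  25.2] top-plane [459.  362.8  28. ] sc [457.5 363.9  28. ]
orange 0 [ 465.4 -373.6   24.5] top-plane [ 465.8 -372.3   28. ] sc [ 463.7 -370.6   28. ]
[584.25650271 360.45737502  90.        ] [ 577.23914356 -381.45030721   15.        ]
```

```bash
cat >> h.py <<'E'
yaw=[0.085,0.04,0.045]
stage=np.array([[477.8,121.7,23],[500,-37.3,23],[499.6,-190.1,23]])
def top(i): return stage[i]+[76*np.cos(yaw[i]),76*np.sin(yaw[i]),79]
def pose(y,tilt):   # tool x = reader's +y, tool y down tilted to rear
    f=np.array([np.cos(y),np.sin(y),0]);l=np.array([-np.sin(y),np.cos(y),0])
    yy=f*np.sin(tilt)+np.array([0,0,-1])*np.cos(tilt)
    return np.c_[l,yy,np.cross(l,yy)]
def delta(p,Rt,s=None,p0=None,R0=None):
    if R0 is None:
        s=s or r.sense();p0=s["eef_pos"];R0=Ro.from_euler("xyz",s["tcp_rot"]).as_matrix()
    sh=R0.T@(np.array(p)-p0)/1000
    w=np.degrees(Ro.from_matrix(R0.T@Rt).as_rotvec())/10
    print("shift",sh.round(4),"turn",w.round(3))
E
python3 - <<'E'
from h import *
T=np.radians(35)
for i in range(3): print(top(i).round(1))
p1=np.array([440,-190,330]);R1=pose(yaw[2],0.3)
delta(p1,pose(yaw[2],0));
p2=top(2)-60*pose(yaw[2],T)[:,1];print(p2);delta(p2,pose(yaw[2],T),p0=p1,R0=pose(yaw[2],0))
E
```

```text
[553.5 128.2 102. ]
[575.9 -34.3 102. ]
[ 575.5 -186.7  102. ]
shift [-0.3209 -0.099   0.3707] turn [-1.1000e-02 -1.6661e+01 -1.0000e-03]
[ 541.14331569 -188.22928789  151.14912266]
shift [-0.0028  0.1789 -0.1011] turn [-3.5 -0.   0. ]
```

Emit:
servo_tool([
  [-1,0,-0.06,0,0,-1,0],
  [-1,-0.03,-0.1,0.03,0,-2,0],
  [-1,-0.06,-0.1,0.07,0,-3,0],
  [-1,-0.09,-0.1,0.1,0,-4,0],
  [-1,-0.12,-0.1,0.14,0,-5,0],
  [-1,-0.15,-0.1,0.18,0,-6,0],
  [-1,-0.18,-0.1,0.22,0,-7,0],
  [-1,-0.21,-0.1,0.25,0,-8,0],
  [-1,-0.24,-0.1,0.28,0,-9,0],
  [-1,-0.27,-0.1,0.32,0,-10,0],
  [-1,-0.3,-0.1,0.35,0,-11,0],
  [-1,-0.32,-0.1,0.37,0,-12,0],
])

```text
clock: 1.6
eef_pos: [440.2, -189.7, 331.0]
tcp_rot: [-1.57, -0.0, 0.809]
contact_force: [0.5, -0.2, -0.5]
opening: -0.001
```

```bash
python3 - <<'E'
from h import *
s=r.sense();print(s["clock"],s["eef_pos"],s["tcp_rot"],s["qpos"].round(2),s["contact_force"])
T=np.radians(35)
delta([440,-190,330],pose(yaw[2],0))
delta([470,-190,260],pose(yaw[2],T))
E
```

```text
1.6 [ 440.16380279 -189.66451086  331.04012167] [-1.57026047e+00 -3.61836397e-05  8.09282473e-01] [-0.41  0.03  1.81  0.    1.3  -1.22] [ 0.50122148 -0.2233847  -0.5087849 ]
shift [-0.0004  0.001  -0.0001] turn [-3.000e-03 -4.621e+00  1.000e-03]
shift [ 0.0203  0.071  -0.0219] turn [-3.309 -4.474 -1.409]
```

Emit:
servo_tool([
  [-1,0,0,0,0,-1,0],
  [-1,0,0,0,0,-2,0],
  [-1,0,0,0,0,-3,0],
  [-1,0,0,0,0,-4,0],
  [-1,0.007,0.025,-0.007,-1.1,-4.6,-0.5],
  [-1,0.014,0.05,-0.014,-2.2,-4.55,-0.95],
  [-1,0.02,0.071,-0.022,-3.309,-4.474,-1.409],
  [-1,0.02,0.071,-0.022,-3.309,-4.474,-1.409],
  [-1,0.02,0.071,-0.022,-3.309,-4.474,-1.409],
])

```text
clock: 2.72
eef_pos: [467.6, -192.0, 258.8]
tcp_rot: [-2.18, -0.002, 1.607]
contact_force: [-0.4, 0.2, 0.3]
opening: -0.002
```

```bash
python3 - <<'E'
from h import *
s=r.sense();im=r.grab_frame("wrist");print(s["clock"],s["eef_pos"],s["tcp_rot"],s["qpos"].round(2),s["contact_force"])
c=cam("wrist",s);cv2.imwrite("pics/w1.png",im[:,:,::-1]);np.save("w1.npy",np.r_[s["eef_pos"],s["tcp_rot"]])
for i in range(3): print(i,proj(c,top(i)).round(),proj(c,stage[i]).round())
E
```

```text
2.725 [ 467.60723169 -191.95566577  258.84936748] [-2.17955678e+00 -1.87151155e-03  1.60684772e+00] [-0.64 -0.08  2.23  0.68  0.6  -2.74] [-0.37942511  0.19044173  0.34215423]
0 [645. 164.] [656.  45.]
1 [470. 175.] [476.  61.]
2 [318. 171.] [317.  55.]
```

View pics/w1.png

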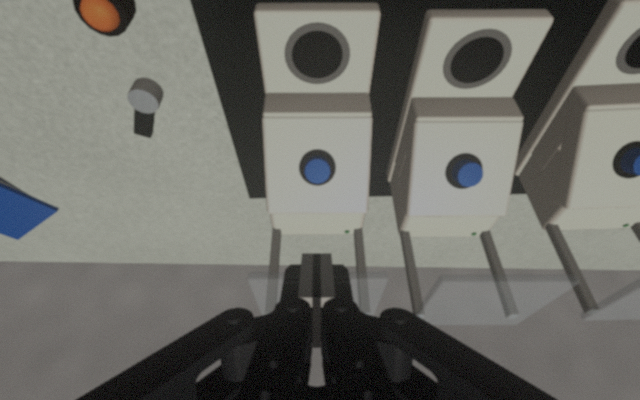

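```bash
python3 - <<'E'
from h import *
R2=pose(yaw[2],np.radians(35))
s=r.sense()
for d in(60,10): delta(top(2)-d*R2[:,1],R2,s)
E
```

```text
shift [0.0015 0.1307 0.0028] turn [-0.011 -0.041 -0.024]
shift [0.0017 0.1807 0.0027] turn [-0.011 -0.041 -0.024]
```

Emit:
servo_tool([
  [-1,0.001,0.05,0.002,0,0,0],
  [-1,0.0015,0.1,0.003,0,0,0],
  [-1,0.0015,0.14,0.003,0,0,0],
  [-1,0.0015,0.165,0.003,0,0,0],
  [-1,0.0015,0.18,0.003,0,0,0],
  [-1,0.0015,0.18,0.003,0,0,0],
  [-1,0.0015,0.18,0.003,0,0,0],
  [-1,0.0015,0.18,0.003,0,0,0],
])

```text
clock: 3.78
eef_pos: [576.4, -184.8, 128.0]
tcp_rot: [-2.15, 0.001, 1.601]
contact_force: [-0.6, 0.1, 0.4]
opening: -0.003
```

```bash
cat > st.py <<'E'
from h import *
import sys
i=int(sys.argv[1]);s=r.sense();R=pose(yaw[i],np.radians(35))
print(s["clock"],"F",s["contact_force"].round(2),"axial",round(-s["contact_force"]@R[:,1],2),"rel",(R.T@(s["eef_pos"]-top(i))).round(2),s["qpos"].round(2))
E
python3 st.py 2; python3 -c "
from h import *
print(np.linalg.norm(r.sense()['qvel']))"
```

```text
3.775 F [-0.64  0.09  0.45] axial 0.73 rel [  1.87 -20.74 -15.66] [-0.46  0.3   2.16  1.05  0.3  -3.02]
0.005974644117049944
```

Joint 6 is at its limit here because the wrist is near-singular. I'll fit a quick kinematic model so I can pick a feasible tool roll and tilt.

```bash
cat > kin.py <<'E'
from h import *
from scipy.optimize import least_squares
def ori(q):
    z=Ro.from_euler
    return (z("z",q[0])*z("y",q[1]+q[2])*z("z",q[3])*z("y",q[4])*z("z",q[5])).as_matrix() # col2 = approach
def wc(q,g):
    a1,d1,a2,a3,d4=g[:5];f=q[1]+q[2]
    rr=a1+a2*np.sin(q[1])+d4*np.sin(f)+a3*np.cos(f);zz=d1+a2*np.cos(q[1])+d4*np.cos(f)-a3*np.sin(f)
    return np.array([rr*np.cos(q[0]),rr*np.sin(q[0]),zz])
def fk(q,g):
    R=ori(q);return wc(q,g)+g[5]*R[:,2],R
# tool: y=approach; find constant M: Rtool=ori@M
D=[([-1.2944,.35362,1.63416,0,1.1552,-.00243],[171.86,-600.39,230.57],[-1.570808,.00139,-1.29197]),
([-.41,.03,1.81,0,1.3,-1.22],[440.16,-189.66,331.04],[-1.57026,-.00004,.80928]),
([-.64,-.08,2.23,.68,.6,-2.74],[467.61,-191.96,258.85],[-2.17956,-.00187,1.60685])]
s=r.sense();D.append((s["qpos"],s["eef_pos"],s["tcp_rot"]))
E
cat > fit.py <<'E'
from kin import *
for q,p,e in D: print((ori(q).T@Ro.from_euler("xyz",e).as_matrix()).round(2).tolist())
def res(g): return np.concatenate([fk(np.array(q),g)[0]-p for q,p,e in D]+[[0.02*(g[3])],[.01*(g[0])],[.005*(g[1]-300)]])
o=least_squares(res,[50,300,450,0,450,250]);print(o.x.round(1),o.fun.round(1))
E
python3 fit.py
```

```text
[[-1.0, 0.0, -0.0], [-0.0, -0.0, 1.0], [0.0, 1.0, 0.0]]
[[-1.0, 0.0, -0.0], [-0.0, 0.0, 1.0], [0.0, 1.0, -0.0]]
[[-1.0, -0.01, -0.0], [-0.0, 0.0, 1.0], [-0.01, 1.0, -0.0]]
[[-1.0, -0.0, 0.0], [0.0, 0.0, 1.0], [-0.0, 1.0, -0.0]]
[ -4.6 303.3 573.7  64.9 500.6 349.8] [-1.3 -0.9 -1.1 -1.3 -1.1  0.1  0.  -1.4  1.3 -0.3  0.5 -0.3  1.3 -0.
  0. ]
```

```bash
cat >> kin.py <<'E'
G=np.array([-4.6,303.3,573.7,64.9,500.6,349.8]);M=np.array([[-1,0,0],[0,0,1.],[0,1,0]])
def ik(p,Rt):
    W=p-G[5]*Rt[:,1]
    q1=np.arctan2(W[1],W[0]);o=least_squares(lambda v:(wc([q1,v[0],v[1]],G)-W),[.2,2.1]);q2,q3=o.x
    E=(Ro.from_euler("z",q1)*Ro.from_euler("y",q2+q3)).inv()*Ro.from_matrix(Rt@M.T)
    a=E.as_euler("ZYZ");
    if a[1]<0: a=np.array([a[0]+np.pi,-a[1],a[2]+np.pi])
    a[[0,2]]=(a[[0,2]]+np.pi)%(2*np.pi)-np.pi
    return np.r_[q1,q2,q3,a]
def tpose(y,tilt,az,beta): # axis tilt, axis azimuth offset, roll about tool y
    R=pose(y+az,tilt)@Ro.from_euler("y",beta).as_matrix();return R
E
python3 - <<'E'
from kin import *
d=np.radians
for i in(2,1,0):
  for az in (0,-10,10):
   for t in(35,40):
    for b in(0,20):
     o=[]
     for k in(0,15,60,120):
        R=tpose(yaw[i],d(t),d(az),d(b)); o.append(ik(top(i)-k*R[:,1],R)[3:].round(2).tolist())
     print(i,az,t,b,o)
E
```

```text
2 0 35 0 [[1.41, 0.3, 2.86], [1.33, 0.31, 2.94], [1.1, 0.35, -3.13], [0.87, 0.45, -2.92]]
2 0 35 20 [[1.41, 0.3, -3.07], [1.33, 0.31, -3.0], [1.1, 0.35, -2.78], [0.87, 0.45, -2.57]]
2 0 40 0 [[1.83, 0.36, 2.42], [1.76, 0.36, 2.49], [1.52, 0.38, 2.7], [1.22, 0.44, 2.98]]
2 0 40 20 [[1.83, 0.36, 2.77], [1.76, 0.36, 2.84], [1.52, 0.38, 3.05], [1.22, 0.44, -2.96]]
2 -10 35 0 [[1.66, 0.16, 2.82], [1.5, 0.16, 2.98], [1.05, 0.2, -2.86], [0.68, 0.3, -2.5]]
2 -10 35 20 [[1.66, 0.16, -3.11], [1.5, 0.16, -2.95], [1.05, 0.2, -2.51], [0.68, 0.3, -2.16]]
2 -10 40 0 [[2.31, 0.25, 2.16], [2.22, 0.24, 2.25], [1.87, 0.22, 2.58], [1.27, 0.24, -3.12]]
2 -10 40 20 [[2.31, 0.25, 2.51], [2.22, 0.24, 2.59], [1.87, 0.22, 2.93], [1.27, 0.24, -2.77]]
2 10 35 0 [[1.25, 0.43, 2.83], [1.2, 0.45, 2.87], [1.05, 0.51, 3.0], [0.89, 0.61, 3.14]]
2 10 35 20 [[1.25, 0.43, -3.11], [1.2, 0.45, -3.06], [1.05, 0.51, -2.93], [0.89, 0.61, -2.8]]
2 10 40 0 [[1.53, 0.48, 2.52], [1.47, 0.49, 2.56], [1.31, 0.53, 2.7], [1.12, 0.62, 2.86]]
2 10 40 20 [[1.53, 0.48, 2.87], [1.47, 0.49, 2.91], [1.31, 0.53, 3.05], [1.12, 0.62, -3.08]]

[... 1542 characters left out ...]
 [-1.16, 0.32, 0.02], [-0.86, 0.43, -0.26]]
0 -10 35 20 [[-1.58, 0.27, 0.76], [-1.47, 0.28, 0.66], [-1.16, 0.32, 0.37], [-0.86, 0.43, 0.09]]
0 -10 40 0 [[-2.0, 0.35, 0.86], [-1.91, 0.35, 0.78], [-1.63, 0.35, 0.52], [-1.24, 0.42, 0.16]]
0 -10 40 20 [[-2.0, 0.35, 1.21], [-1.91, 0.35, 1.13], [-1.63, 0.35, 0.87], [-1.24, 0.42, 0.51]]
0 10 35 0 [[2.75, 0.08, 1.92], [2.52, 0.05, 2.15], [0.51, 0.06, -2.13], [0.17, 0.21, -1.79]]
0 10 35 20 [[2.75, 0.08, 2.27], [2.52, 0.05, 2.5], [0.51, 0.06, -1.78], [0.17, 0.21, -1.44]]
0 10 40 0 [[3.0, 0.24, 1.67], [2.97, 0.21, 1.69], [2.82, 0.12, 1.84], [0.86, 0.06, -2.48]]
0 10 40 20 [[3.0, 0.24, 2.02], [2.97, 0.21, 2.04], [2.82, 0.12, 2.19], [0.86, 0.06, -2.13]]
```

Emit:
servo_tool([
  [-1,0,-0.06,0,0,0,0],
  [-1,0,-0.12,0,0,1,0],
  [-1,0,-0.12,0,0,2,0],
  [-1,0,-0.12,0,0,3,0],
  [-1,0,-0.12,0,0,4,0],
  [-1,0,-0.12,0,0,5,0],
  [-1,0,-0.12,0,0,6,0],
  [-1,0,-0.12,0,0,7,0],
  [-1,0,-0.12,0,0,8,0],
  [-1,0,-0.12,0,0,9,0],
  [-1,0,-0.12,0,0,10,0],
  [-1,0,-0.12,0,0,11,0],
])

```text
clock: 5.28
eef_pos: [510.6, -186.7, 228.2]
tcp_rot: [-1.349, -0.539, -0.386]
contact_force: [0.3, 0.2, -0.8]
opening: 0.003
```

```bash
python3 - <<'E'
from kin import *
d=np.radians
s=r.sense();print(s["clock"],s["eef_pos"].round(1),s["tcp_rot"],s["qpos"].round(2),s["contact_force"].round(2))
R=tpose(yaw[2],d(38),0,np.pi)
for k in(120,60,10):
  print(k,ik(top(2)-k*R[:,1],R).round(2));delta(top(2)-k*R[:,1],R,s)
for i,az in((1,0),(1,8),(0,0),(0,10),(0,20)):
  for t in(36,38,42):
    R=tpose(yaw[i],d(t),d(az),np.pi);print(i,az,t,[ik(top(i)-k*R[:,1],R)[3:].round(2).tolist() for k in(120,60,30,0)])
E
```

```text
5.275 [ 510.6 -186.7  228.2] [-1.34892411 -0.53912228 -0.38615544] [-0.54  0.03  2.19  0.65  0.51 -0.73] [ 0.27  0.2  -0.76]
120 [-0.61  0.09  2.28  1.07  0.44 -0.  ]
shift [-0.0222  0.0216 -0.0115] turn [ 0.457  6.896 -0.244]
60 [-0.55  0.23  2.26  1.36  0.36 -0.26]
shift [-0.0177  0.0814 -0.0091] turn [ 0.457  6.896 -0.244]
10 [-0.51  0.35  2.23  1.63  0.33 -0.51]
shift [-0.0139  0.1312 -0.0072] turn [ 0.457  6.896 -0.244]
1 0 36 [[0.55, 0.21, 0.87], [1.25, 0.11, 0.19], [1.88, 0.1, -0.44], [2.34, 0.13, -0.9]]
1 0 38 [[0.81, 0.17, 0.61], [1.87, 0.11, -0.44], [2.33, 0.14, -0.89], [2.57, 0.18, -1.13]]
1 0 42 [[1.74, 0.15, -0.34], [2.51, 0.22, -1.1], [2.67, 0.26, -1.25], [2.77, 0.31, -1.34]]
1 8 36 [[0.88, 0.34, 0.35], [1.28, 0.24, -0.03], [1.55, 0.22, -0.29], [1.81, 0.22, -0.55]]
1 8 38 [[1.07, 0.32, 0.15], [1.54, 0.25, -0.31], [1.8, 0.25, -0.56], [2.03, 0.26, -0.78]]
1 8 42 [[1.49, 0.33, -0.3], [1.97, 0.32, -0.75], [2.16, 0.33, -0.93], [2.31, 0.36, -1.07]]
0 0 36 [[-0.7, 0.25, 2.48], [-1.31, 0.15, 3.08], [-1.78, 0.14, -2.75], [-2.16, 0.16, -2.36]]
0 0 38 [[-0.95, 0.22, 2.74], [-1.75, 0.16, -2.76], [-2.14, 0.17, -2.38], [-2.39, 0.21, -2.13]]
0 0 42 [[-1.63, 0.21, -2.84], [-2.31, 0.25, -2.18], [-2.5, 0.29, -2.0], [-2.62, 0.33, -1.89]]
0 10 36 [[0.21, 0.18, 1.32], [0.97, 0.04, 0.56], [2.52, 0.05, -0.99], [2.86, 0.11, -1.33]]
0 10 38 [[0.36, 0.12, 1.17], [2.48, 0.06, -0.96], [2.85, 0.12, -1.32], [2.95, 0.17, -1.43]]
0 10 42 [[2.21, 0.06, -0.69], [2.93, 0.19, -1.41], [2.99, 0.26, -1.46], [3.02, 0.31, -1.5]]
0 20 36 [[0.84, 0.31, 0.43], [1.31, 0.21, -0.02], [1.63, 0.2, -0.33], [1.93, 0.2, -0.63]]
0 20 38 [[1.05, 0.29, 0.21], [1.61, 0.22, -0.33], [1.91, 0.22, -0.63], [2.16, 0.24, -0.86]]
0 20 42 [[1.52, 0.3, -0.3], [2.07, 0.3, -0.82], [2.27, 0.32, -1.0], [2.42, 0.35, -1.14]]
```

Emit:
servo_tool([
  [-1,-0.01,0.01,-0.005,0.1,1,0],
  [-1,-0.022,0.0216,-0.0115,0.2,2,-0.1],
  [-1,-0.022,0.0216,-0.0115,0.25,3,-0.1],
  [-1,-0.022,0.0216,-0.0115,0.3,4,-0.1],
  [-1,-0.022,0.0216,-0.0115,0.4,5,-0.2],
  [-1,-0.022,0.0216,-0.0115,0.457,6,-0.244],
  [-1,-0.022,0.0216,-0.0115,0.457,6.9,-0.244],
  [-1,-0.02,0.05,-0.01,0.457,6.9,-0.244],
  [-1,-0.0177,0.08,-0.009,0.457,6.9,-0.244],
  [-1,-0.0155,0.11,-0.008,0.457,6.9,-0.244],
  [-1,-0.014,0.13,-0.007,0.457,6.9,-0.244],
  [-1,-0.014,0.13,-0.007,0.457,6.9,-0.244],
])

```text
clock: 6.78
eef_pos: [568.9, -186.4, 109.7]
tcp_rot: [-0.909, -0.001, -1.521]
contact_force: [0.2, 0.1, -0.0]
opening: 0.005
```

```bash
cat > st.py <<'E'
from h import *
import sys
i=int(sys.argv[1]);s=r.sense();R=Ro.from_euler("xyz",s["tcp_rot"]).as_matrix()
a=pose(yaw[i],np.radians(35))
print(s["clock"],"F",s["contact_force"].round(2),"axial",round(-s["contact_force"]@R[:,1],2),"tool-to-top",(R.T@(top(i)-s["eef_pos"])).round(2),"reader",(a.T@(s["eef_pos"]-top(i))).round(2),s["qpos"].round(2),"ang",np.degrees(np.arccos(R[:,1]@a[:,1])).round(1))
E
python3 st.py 2; python3 - <<'E'
from h import *
s=r.sense();cv2.imwrite("pics/s2.png",cv2.resize(r.grab_frame("scene")[80:240,200:460,::-1],None,fx=3,fy=3))
E
```

```text
6.775 F [ 0.19  0.09 -0.04] axial -0.15 tool-to-top [ 0.64 10.14  0.46] reader [  0.61 -10.11   0.97] [-0.5   0.35  2.23  1.62  0.33 -0.51] ang 2.9
```

View pics/s2.png

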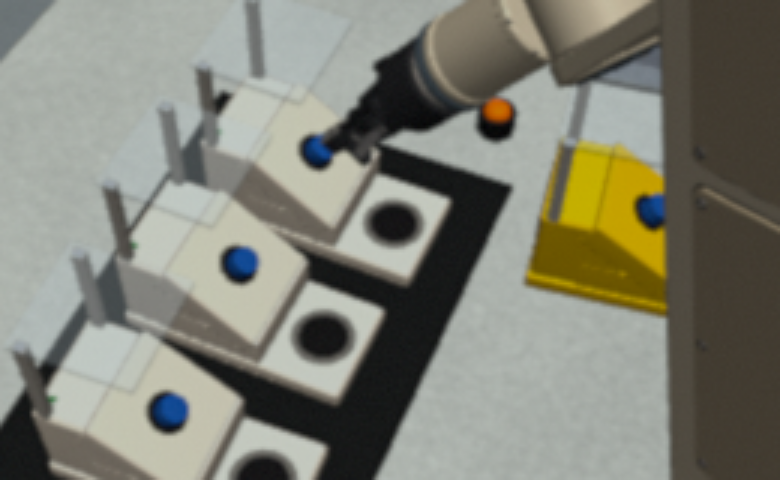

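The crop shows the shut fingertips just off the far reader's cap at about (318,150), and clear of its shield. I'll start the press now.

Emit:
servo_tool([
  [-1,0,0.004,0,0,0,0],
  [-1,0,0.007,0,0,0,0],
  [-1,0,0.007,0,0,0,0],
])

```text
clock: 7.2
eef_pos: [573.4, -186.5, 105.1]
tcp_rot: [-0.908, -0.002, -1.521]
contact_force: [-0.2, -0.9, 0.5]
opening: -0.003
```

Emit:
servo_tool([
  [-1,0,0.0015,0,0,0,0],
  [-1,0,0.0015,0,0,0,0],
])

```text
clock: 7.45
eef_pos: [574.3, -186.4, 103.7]
tcp_rot: [-0.908, -0.002, -1.521]
contact_force: [0.7, -0.8, 1.0]
opening: 0.002
```

Emit:
servo_tool([
  [-1,0,0.001,0,0,0,0],
  [-1,0,0.001,0,0,0,0],
])

```text
clock: 7.7
eef_pos: [574.9, -186.3, 102.8]
tcp_rot: [-0.908, -0.002, -1.521]
contact_force: [-1.5, 0.3, 1.0]
opening: -0.004
```

Emit:
servo_tool([
  [-1,0,0.001,0,0,0,0],
  [-1,0,0.001,0,0,0,0],
])

```text
clock: 7.95
eef_pos: [575.6, -186.3, 102.0]
tcp_rot: [-0.908, -0.002, -1.521]
contact_force: [-1.7, -0.3, 2.1]
opening: -0.001
```

Emit:
servo_tool([
  [-1,0,0.001,0,0,0,0],
  [-1,0,0.001,0,0,0,0],
  [-1,0,0.001,0,0,0,0],
])

```text
clock: 8.32
eef_pos: [576.1, -186.3, 101.2]
tcp_rot: [-0.908, -0.002, -1.521]
contact_force: [-1.0, -0.7, 2.0]
opening: -0.004
```

Emit:
servo_tool([
  [-1,0,0.001,0,0,0,0],
  [-1,0,0.0015,0,0,0,0],
  [-1,0,0.0015,0,0,0,0],
])

```text
clock: 8.7
eef_pos: [577.0, -186.2, 100.0]
tcp_rot: [-0.908, -0.002, -1.521]
contact_force: [-1.5, -1.1, 0.9]
opening: -0.004
```

Emit:
servo_tool([
  [-1,0,0.001,0,0,0,0],
  [-1,0,0.002,0,0,0,0],
  [-1,0,0.003,0,0,0,0],
  [-1,0,0.003,0,0,0,0],
])

```text
clock: 9.2
eef_pos: [579.0, -185.9, 97.6]
tcp_rot: [-0.908, -0.002, -1.52]
contact_force: [0.4, -0.4, 1.0]
opening: 0.006
```

Emit:
servo_tool([
  [-1,0,0.001,0,0,0,0],
  [-1,0,0.002,0,0,0,0],
  [-1,0,0.002,0,0,0,0],
])

```text
clock: 9.57
eef_pos: [580.1, -186.0, 96.0]
tcp_rot: [-0.908, -0.002, -1.521]
contact_force: [0.3, 0.8, -0.3]
opening: -0.003
```

```bash
cat > go.py <<'E'
from kin import *
import sys
i=int(sys.argv[1]);az=float(sys.argv[2]);t=float(sys.argv[3]);s=r.sense();d=np.radians
R0=Ro.from_euler("xyz",s["tcp_rot"]).as_matrix();p0=s["eef_pos"]-float(sys.argv[4])*R0[:,1]
R=tpose(yaw[i],d(t),d(az),np.pi)
print("after retreat",p0.round(1))
for k in(120,60,10):
  print(k,(top(i)-k*R[:,1]).round(1),ik(top(i)-k*R[:,1],R).round(2));delta(top(i)-k*R[:,1],R,p0=s["eef_pos"],R0=R0)
E
python3 go.py 1 8 38 120
```

```text
after retreat [ 506.4 -189.5  190.6]
120 [503.2 -47.5 196.6] [-0.29  0.01  2.36  1.07  0.32  0.15]
shift [-0.142  -0.1225  0.007 ] turn [ 0.005 -0.578  0.466]
60 [539.6 -40.9 149.3] [-0.24  0.18  2.34  1.54  0.25 -0.31]
shift [-0.1468 -0.0627  0.0068] turn [ 0.005 -0.578  0.466]
10 [569.9 -35.4 109.9] [-0.2   0.31  2.31  1.96  0.25 -0.71]
shift [-0.1509 -0.0128  0.0066] turn [ 0.005 -0.578  0.466]
```

Emit:
servo_tool([
  [-1,0,-0.05,0,0,0,0],
  [-1,0,-0.11,0,0,0,0],
  [-1,-0.05,-0.1225,0.003,0,-0.2,0.15],
  [-1,-0.1,-0.1225,0.005,0,-0.4,0.3],
  [-1,-0.142,-0.1225,0.007,0,-0.578,0.466],
  [-1,-0.142,-0.1225,0.007,0,-0.578,0.466],
  [-1,-0.1445,-0.0925,0.007,0,-0.578,0.466],
  [-1,-0.1468,-0.0627,0.0068,0,-0.578,0.466],
  [-1,-0.149,-0.036,0.0067,0,-0.578,0.466],
  [-1,-0.1508,-0.015,0.0066,0,-0.578,0.466],
  [-1,-0.1508,-0.013,0.0066,0,-0.578,0.466],
  [-1,-0.1508,-0.013,0.0066,0,-0.578,0.466],
])

```text
clock: 11.08
eef_pos: [569.6, -36.0, 110.2]
tcp_rot: [-0.909, -0.0, -1.392]
contact_force: [0.4, 0.2, 0.7]
opening: -0.001
```

```bash
python3 st.py 1; python3 - <<'E'
from h import *
im=r.grab_frame("scene");cv2.imwrite("pics/s3.png",cv2.resize(im[100:240,210:370,::-1],None,fx=4,fy=4))
E
```

```text
11.075 F [0.41 0.17 0.75] axial 0.32 tool-to-top [-0.57 10.48  0.19] reader [ -1.48 -10.38   0.61] [-0.2   0.3   2.31  1.95  0.25 -0.7 ] ang 5.6
```

View pics/s3.png

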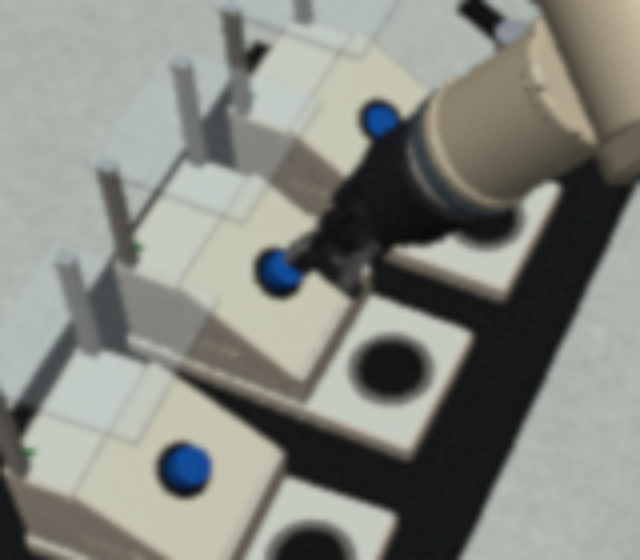

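Reader 2's cap at (380,120) now sits flush, so it has clicked in, at about 2.5 N (worn). The fingertips are at reader 1's cap (280,270).

Emit:
servo_tool([
  [-1,0,0.004,0,0,0,0],
  [-1,0,0.008,0,0,0,0],
  [-1,0,0.008,0,0,0,0],
])

```text
clock: 11.5
eef_pos: [575.0, -34.7, 104.0]
tcp_rot: [-0.908, -0.0, -1.391]
contact_force: [-0.9, -1.4, 2.5]
opening: 0.0
```

Emit:
servo_tool([
  [-1,0,0.001,0,0,0,0],
  [-1,0,0.001,0,0,0,0],
  [-1,0,0.001,0,0,0,0],
])

```text
clock: 11.88
eef_pos: [575.5, -34.7, 103.3]
tcp_rot: [-0.908, -0.0, -1.391]
contact_force: [-1.0, -2.1, 3.9]
opening: 0.003
```

Emit:
servo_tool([
  [-1,0,0.001,0,0,0,0],
  [-1,0,0.001,0,0,0,0],
  [-1,0,0.001,0,0,0,0],
])

```text
clock: 12.25
eef_pos: [576.0, -34.7, 102.5]
tcp_rot: [-0.908, -0.0, -1.392]
contact_force: [-1.9, -2.4, 6.5]
opening: 0.001
```

Emit:
servo_tool([
  [-1,0,0.001,0,0,0,0],
  [-1,0,0.001,0,0,0,0],
  [-1,0,0.001,0,0,0,0],
])

```text
clock: 12.62
eef_pos: [576.6, -34.6, 101.7]
tcp_rot: [-0.908, -0.0, -1.392]
contact_force: [-2.5, -4.0, 7.1]
opening: 0.001
```

Emit:
servo_tool([
  [-1,0,0.001,0,0,0,0],
  [-1,0,0.001,0,0,0,0],
  [-1,0,0.001,0,0,0,0],
])

```text
clock: 13.0
eef_pos: [577.2, -34.6, 100.9]
tcp_rot: [-0.908, -0.001, -1.392]
contact_force: [-2.7, -3.8, 7.6]
opening: 0.002
```

Moving freely and levelling at about 8 N, so this is the good one. I'll push it through.

Emit:
servo_tool([
  [-1,0,0.001,0,0,0,0],
  [-1,0,0.0015,0,0,0,0],
  [-1,0,0.0015,0,0,0,0],
])

```text
clock: 13.38
eef_pos: [578.1, -34.5, 99.6]
tcp_rot: [-0.908, -0.001, -1.392]
contact_force: [-3.0, -4.1, 5.8]
opening: -0.003
```

Emit:
servo_tool([
  [-1,0,0.001,0,0,0,0],
  [-1,0,0.002,0,0,0,0],
  [-1,0,0.002,0,0,0,0],
])

```text
clock: 13.75
eef_pos: [578.9, -33.5, 97.5]
tcp_rot: [-0.909, 0.0, -1.391]
contact_force: [0.0, -0.1, 0.9]
opening: 0.003
```

Emit:
servo_tool([
  [-1,0,0.001,0,0,0,0],
  [-1,0,0.002,0,0,0,0],
  [-1,0,0.002,0,0,0,0],
])

```text
clock: 14.12
eef_pos: [580.4, -33.6, 96.2]
tcp_rot: [-0.909, -0.0, -1.391]
contact_force: [-0.5, 0.3, 0.1]
opening: -0.001
```

```bash
python3 st.py 1; python3 go.py 0 20 38 120
```

```text
14.125 F [-0.48  0.34  0.12] axial 0.35 tool-to-top [-0.1  -7.37  0.06] reader [ 0.52  7.35 -0.3 ] [-0.19  0.35  2.29  2.08  0.26 -0.82] ang 5.6
after retreat [507.8 -46.7 190.8]
120 [486.5  97.1 196.6] [ 0.02 -0.01  2.38  1.05  0.29  0.21]
shift [-0.1453 -0.1216  0.0073] turn [ 0.006 -1.149  0.897]
60 [520.  112.6 149.3] [ 0.07  0.16  2.36  1.61  0.22 -0.33]
shift [-0.1546 -0.0624  0.0064] turn [ 0.006 -1.149  0.897]
10 [547.9 125.6 109.9] [ 0.1   0.29  2.33  2.08  0.23 -0.79]
shift [-0.1624 -0.013   0.0057] turn [ 0.006 -1.149  0.897]
```

Emit:
servo_tool([
  [-1,0,-0.05,0,0,0,0],
  [-1,0,-0.11,0,0,0,0],
  [-1,-0.05,-0.1216,0.003,0,-0.4,0.3],
  [-1,-0.1,-0.1216,0.005,0,-0.8,0.6],
  [-1,-0.145,-0.1216,0.007,0,-1.149,0.897],
  [-1,-0.145,-0.1216,0.007,0,-1.149,0.897],
  [-1,-0.15,-0.092,0.007,0,-1.149,0.897],
  [-1,-0.1546,-0.0624,0.0064,0,-1.149,0.897],
  [-1,-0.159,-0.036,0.006,0,-1.149,0.897],
  [-1,-0.1622,-0.015,0.0057,0,-1.149,0.897],
  [-1,-0.1622,-0.013,0.0057,0,-1.149,0.897],
  [-1,-0.1622,-0.013,0.0057,0,-1.149,0.897],
])

```text
clock: 15.62
eef_pos: [547.6, 124.8, 110.0]
tcp_rot: [-0.909, 0.0, -1.137]
contact_force: [-0.6, 0.3, -0.9]
opening: 0.005
```

```bash
python3 st.py 0; python3 - <<'E'
from h import *
im=r.grab_frame("scene");cv2.imwrite("pics/s4.png",cv2.resize(im[120:260,210:370,::-1],None,fx=4,fy=4))
E
```

```text
15.625 F [-0.64  0.29 -0.86] axial -0.4 tool-to-top [-0.54 10.43  0.44] reader [ -2.82 -10.05   0.48] [ 0.1   0.29  2.33  2.07  0.23 -0.78] ang 12.2
```

View pics/s4.png

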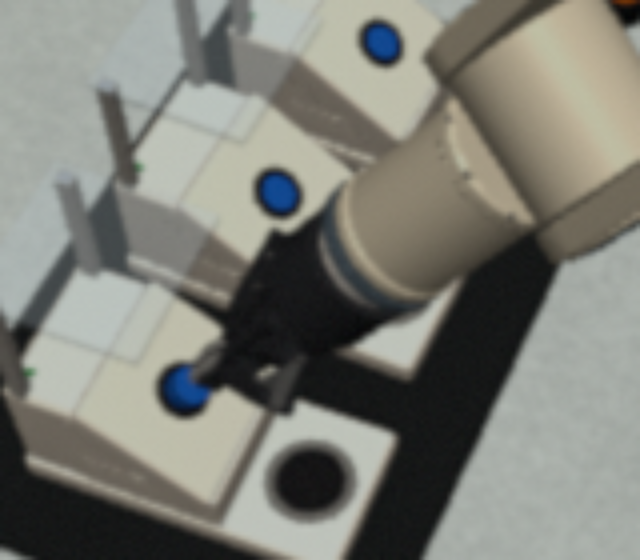

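Caps at (381,42) and (278,192) are both flush in. The fingertips are at reader 0's cap (187,388).

Emit:
servo_tool([
  [-1,0,0.003,0,0,0,0],
  [-1,0,0.0055,0,0,0,0],
  [-1,0,0.0055,0,0,0,0],
])

```text
clock: 16.05
eef_pos: [551.1, 126.8, 105.9]
tcp_rot: [-0.908, -0.0, -1.137]
contact_force: [-0.4, 0.5, 0.8]
opening: 0.002
```

Emit:
servo_tool([
  [-1,0,0.001,0,0,0,0],
  [-1,0,0.001,0,0,0,0],
  [-1,0,0.001,0,0,0,0],
])

```text
clock: 16.42
eef_pos: [551.6, 127.0, 105.0]
tcp_rot: [-0.908, -0.0, -1.137]
contact_force: [-1.7, -1.4, 2.4]
opening: -0.001
```

Emit:
servo_tool([
  [-1,0,0.0006,0,0,0,0],
  [-1,0,0.0006,0,0,0,0],
  [-1,0,0.0006,0,0,0,0],
])

```text
clock: 16.8
eef_pos: [551.9, 127.1, 104.5]
tcp_rot: [-0.908, -0.0, -1.137]
contact_force: [-4.3, -2.5, 4.9]
opening: -0.002
```

Emit:
servo_tool([
  [-1,0,0.0005,0,0,0,0],
  [-1,0,0.0005,0,0,0,0],
  [-1,0,0.0005,0,0,0,0],
])

```text
clock: 17.18
eef_pos: [552.1, 127.1, 104.2]
tcp_rot: [-0.908, -0.0, -1.137]
contact_force: [-5.0, -3.5, 8.1]
opening: 0.001
```

Emit:
servo_tool([
  [-1,0,0.0003,0,0,0,0],
  [-1,0,0.0003,0,0,0,0],
  [-1,0,0.0003,0,0,0,0],
])

```text
clock: 17.55
eef_pos: [552.3, 127.1, 104.0]
tcp_rot: [-0.908, -0.0, -1.137]
contact_force: [-5.0, -4.8, 8.9]
opening: 0.001
```

```bash
python3 st.py 0;python3 - <<'E'
from kin import *
s=r.sense();R0=Ro.from_euler("xyz",s["tcp_rot"]).as_matrix()
# grasp jade: upright tool, jaws along x-ish?
for yw in (-1.57,-1.0,-0.5,0,.5):
    print(yw,ik(np.array([459,363,40.]),Ro.from_euler("xyz",[-np.pi/2,0,yw]).as_matrix()).round(2),ik(np.array([499.,-37,60]),Ro.from_euler("xyz",[-np.pi/2,0,yw]).as_matrix()).round(2))
E
```

```text
17.55 F [-5.03 -4.8   8.89] axial 11.06 tool-to-top [-0.41  2.52  0.01] reader [-0.92 -2.38 -0.05] [ 0.1   0.31  2.32  2.13  0.24 -0.84] ang 12.2
-1.57 [0.67 0.53 1.85 0.   0.76 2.24] [-0.07  0.41  2.02  0.    0.71  1.5 ]
-1.0 [0.67 0.53 1.85 0.   0.76 1.67] [-0.07  0.41  2.02  0.    0.71  0.93]
-0.5 [0.67 0.53 1.85 0.   0.76 1.17] [-0.07  0.41  2.02  0.    0.71  0.43]
0 [0.67 0.53 1.85 0.   0.76 0.67] [-0.07  0.41  2.02  0.    0.71 -0.07]
0.5 [0.67 0.53 1.85 0.   0.76 0.17] [-0.07  0.41  2.02  0.    0.71 -0.57]
```

```bash
python3 - <<'E'
from kin import *
c=cam("top")
for p in((178,252),(190,292),(185,246),(240,236)): print(p,onplane(c,p,211).round(),onplane(c,p,0).round())
s=r.sense();R0=Ro.from_euler("xyz",s["tcp_rot"]).as_matrix()
U=lambda y:Ro.from_euler("xyz",[-np.pi/2,0,y]).as_matrix()
delta(s["eef_pos"]-120*R0[:,1],R0)
delta([470,110,330],U(-1.14))
print(ik(np.array([470,110,330.]),U(-1.14)).round(2))
delta([459,363,200],U(1.61),p0=np.array([470,110,330.]),R0=U(-1.14))
E
```

```text
(178, 252) [317. 325. 211.] [311. 403.   0.]
(190, 292) [227. 294. 211.] [200. 364.   0.]
(185, 246) [331. 310. 211.] [328. 384.   0.]
(240, 236) [354. 184. 211.] [358. 228.   0.]
shift [ 0.   -0.12  0.  ] turn [0. 0. 0.]
shift [-0.019  -0.2286  0.0745] turn [-3.796  0.015 -0.004]
[0.23 0.04 1.8  0.   1.3  1.37]
shift [-0.2345  0.13    0.0957] turn [  0.    -15.756   0.   ]
```

Emit:
servo_tool([
  [-1,0,-0.03,0,0,0,0],
  [-1,0,-0.08,0,0,0,0],
  [-1,0,-0.12,0,0,0,0],
  [-1,-0.005,-0.15,0.02,-0.9,0,0],
  [-1,-0.01,-0.18,0.04,-1.8,0,0],
  [-1,-0.015,-0.21,0.06,-2.8,0,0],
  [-1,-0.019,-0.2286,0.0745,-3.796,0,0],
  [-1,-0.019,-0.2286,0.0745,-3.796,0,0],
  [-1,-0.019,-0.2286,0.0745,-3.796,0,0],
])

```text
clock: 18.68
eef_pos: [471.6, 109.1, 334.7]
tcp_rot: [-1.541, 0.001, -1.136]
contact_force: [0.1, -0.2, -1.4]
opening: 0.003
```

```bash
python3 - <<'E'
from kin import *
s=r.sense();print(s["clock"],s["eef_pos"],s["tcp_rot"],s["qpos"].round(2))
U=lambda y:Ro.from_euler("xyz",[-np.pi/2,0,y]).as_matrix()
delta([459,363,220],U(1.61))
cv2.imwrite("pics/s5.png",cv2.resize(r.grab_frame("scene")[100:280,200:400,::-1],None,fx=3,fy=3))
E
```

```text
18.675 [471.59892405 109.13477342 334.71243985] [-1.54083886e+00  1.31421412e-03 -1.13605527e+00] [0.22 0.02 1.81 0.01 1.28 1.35]
shift [-0.2354  0.1178  0.092 ] turn [ -0.058 -15.732   0.234]
```

Emit:
servo_tool([
  [1,-0.02,0,0.008,0,-1,0],
  [1,-0.04,0,0.016,0,-2,0],
  [1,-0.06,0,0.024,0,-3,0],
  [1,-0.08,0,0.032,0,-4,0],
  [1,-0.1,0,0.04,0,-5,0],
  [1,-0.12,0,0.048,0,-6,0],
  [1,-0.14,0,0.056,0,-7,0],
  [1,-0.16,0,0.064,0,-8,0],
  [1,-0.18,0,0.072,0,-9,0],
  [1,-0.2,0,0.08,0,-10,0],
  [1,-0.22,0,0.088,0,-11,0],
  [1,-0.235,0,0.092,0,-12,0],
])

```text
clock: 20.23
eef_pos: [453.2, 362.7, 333.0]
tcp_rot: [-1.578, -0.027, 0.968]
contact_force: [0.1, -0.1, 0.5]
opening: 0.999
```

```bash
cat > to.py <<'E'
from kin import *
import sys
a=list(map(float,sys.argv[1:]));s=r.sense();print(s["clock"],s["eef_pos"].round(1),s["tcp_rot"].round(3),s["qpos"].round(2),s["contact_force"].round(1),round(s["opening"],3))
delta(a[:3],Ro.from_euler("xyz",[-np.pi/2,0,a[3]]).as_matrix(),s)
E
python3 to.py 459 363 200 1.61
```

```text
20.225 [453.2 362.7 333. ] [-1.578 -0.027  0.968] [ 0.67  0.19  1.63  0.    1.3  -0.3 ] [ 0.1 -0.1  0.5] 0.999
shift [-1.000e-04  1.331e-01 -3.700e-03] turn [ 0.092 -3.676  0.138]
```

Emit:
servo_tool([
  [1,0,0.03,-0.001,0.03,-1,0.04],
  [1,0,0.06,-0.002,0.06,-2,0.08],
  [1,0,0.1,-0.003,0.09,-3,0.12],
  [1,0,0.133,-0.0037,0.092,-3.676,0.138],
  [1,0,0.133,-0.0037,0.092,-3.676,0.138],
  [1,0,0.133,-0.0037,0.092,-3.676,0.138],
  [1,0,0.133,-0.0037,0.092,-3.676,0.138],
])

```text
clock: 21.1
eef_pos: [460.5, 362.8, 202.7]
tcp_rot: [-1.574, -0.001, 1.602]
contact_force: [0.8, -0.2, 0.7]
opening: 1.0
```

```bash
cat > look.py <<'E'
from h import *
import sys
s=r.sense();im=r.grab_frame("wrist");c=cam("wrist",s);h,sa,v=cv2.split(hsv(im))
m=((h>45)&(h<90)&(sa>100)&(v>40)).astype(np.uint8)
n,l,st,ce=cv2.connectedComponentsWithStats(m);i=1+np.argmax(st[1:,4])
print(s["eef_pos"].round(1),s["tcp_rot"].round(3),st[i],ce[i].round(1),"jade@z",sys.argv[1],onplane(c,ce[i],float(sys.argv[1])).round(1))
cv2.imwrite(f"pics/{sys.argv[2]}.png",im[:,:,::-1])
E
python3 look.py 29 w2
```

```text
[460.5 362.8 202.7] [-1.574e+00 -1.000e-03  1.602e+00] [306 162  24  25 299] [317.3 174.1] jade@z 29 [458.6 363.3  29. ]
```

View pics/w2.png

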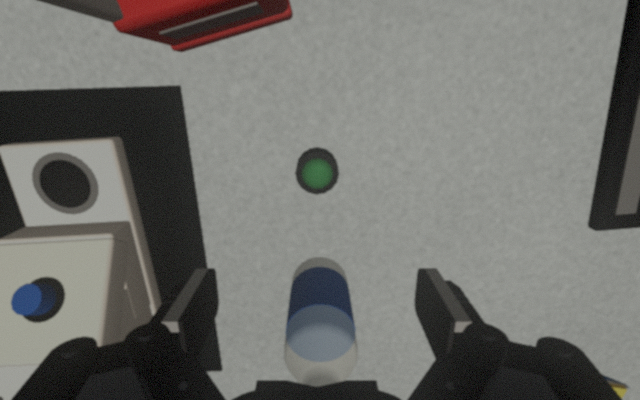

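The wrist view shows the green dome on its black block at (317,174), centred between the open fingers. The bottle stands behind it at (320,330), clear of them. Descending.

```bash
python3 to.py 458.8 363.3 5 1.61
```

```text
21.15 [460.4 362.8 202.6] [-1.574e+00 -1.000e-03  1.602e+00] [ 0.67  0.32  1.75 -0.    1.07 -0.94] [-0.1  0.4 -0.7] 1.001
shift [0.0003 0.1976 0.0022] turn [ 0.016 -0.046  0.006]
```

Emit:
servo_tool([
  [1,0,0.05,0.002,0,0,0],
  [1,0,0.1,0.002,0,0,0],
  [1,0,0.14,0.002,0,0,0],
  [1,0,0.17,0.002,0,0,0],
  [1,0,0.187,0.002,0,0,0],
  [1,0,0.197,0.002,0,0,0],
  [1,0,0.197,0.002,0,0,0],
])

```text
clock: 22.02
eef_pos: [458.2, 362.3, 4.3]
tcp_rot: [-1.572, 0.0, 1.603]
contact_force: [0.7, 0.9, 0.9]
opening: 1.004
```

Emit:
servo_tool([
  [0.3,0,0,0,0,0,0],
  [0,0,0,0,0,0,0],
  [-0.3,0,0,0,0,0,0],
  [-0.6,0,0,0,0,0,0],
  [-1,0,0,0,0,0,0],
  [-1,0,0,0,0,0,0],
  [-1,0,0,0,0,0,0],
  [-1,0,0,0,0,0,0],
], grip_force=30)

```text
clock: 23.02
eef_pos: [458.4, 362.4, 5.0]
tcp_rot: [-1.573, -0.0, 1.603]
contact_force: [-0.2, -0.5, 6.1]
opening: 0.468
```

Emit:
servo_tool([
  [-1,0,-0.01,0,0,0,0],
  [-1,0,-0.03,0,0,0,0],
  [-1,0,-0.07,0,0,0,0],
  [-1,0,-0.12,0,0,0,0],
  [-1,0,-0.17,0,0,0,0],
  [-1,0,-0.21,0,0,0,0],
  [-1,0,-0.23,0,0,0,0],
  [-1,0,-0.23,0,0,0,0],
])

```text
clock: 24.02
eef_pos: [458.6, 362.8, 237.0]
tcp_rot: [-1.575, -0.002, 1.603]
contact_force: [-0.1, 0.8, -0.9]
opening: 0.464
```

```bash
python3 to.py 500 -37.3 220 1.61; python3 look.py 29 w3
```

```text
24.025 [458.6 362.8 237. ] [-1.575 -0.002  1.603] [ 0.67  0.28  1.72 -0.    1.13 -0.94] [-0.1  0.8 -0.9] 0.464
shift [-0.4013  0.0162 -0.0284] turn [ 0.027 -0.039  0.013]
[458.6 362.8 237. ] [-1.575 -0.002  1.603] [ 280  267   74   67 3706] [316.3 300. ] jade@z 29 [619.5 368.1  29. ]
```

Emit:
servo_tool([
  [-1,-0.02,0,-0.002,0,0,0],
  [-1,-0.06,0,-0.005,0,0,0],
  [-1,-0.11,0,-0.009,0,0,0],
  [-1,-0.16,0,-0.012,0,0,0],
  [-1,-0.21,0,-0.015,0,0,0],
  [-1,-0.26,0,-0.019,0,0,0],
  [-1,-0.31,0,-0.022,0,0,0],
  [-1,-0.35,0,-0.025,0,0,0],
  [-1,-0.385,0,-0.0275,0,0,0],
  [-1,-0.4,0,-0.0285,0,0,0],
  [-1,-0.4,0,-0.0285,0,0,0],
  [-1,-0.4,0,-0.0285,0,0,0],
])

```text
clock: 25.58
eef_pos: [498.8, -36.0, 233.9]
tcp_rot: [-1.571, 0.0, 1.603]
contact_force: [0.1, -0.7, -0.6]
opening: 0.467
```

```bash
python3 to.py 500 -37.3 45 1.61; python3 - <<'E'
from h import *
s=r.sense();im=r.grab_frame("wrist");c=cam("wrist",s);h,sa,v=cv2.split(hsv(im))
print("stage proj",proj(c,stage[1]).round(1))
x,y=proj(c,stage[1]).astype(int)
m=((v<75)).astype(np.uint8);n,l,st,ce=cv2.connectedComponentsWithStats(m)
for i in range(1,n):
    if 200<st[i,4]<20000 and np.hypot(*(ce[i]-[x,y]))<80: print(st[i],ce[i].round(1),onplane(c,ce[i],23).round(1))
cv2.imwrite("pics/w4.png",im[:,:,::-1])
E
```

```text
25.575 [498.8 -36.  233.9] [-1.571  0.     1.603] [-0.07  0.15  1.89 -0.    1.09 -1.68] [ 0.1 -0.7 -0.6] 0.467
shift [-0.0013  0.1889 -0.0012] turn [ 0.    -0.039 -0.001]
stage proj [315.6 168.5]
[ 294  147   43   42 1159] [314.4 167.1] [498.5 -38.6  23. ]
```

View pics/w4.png

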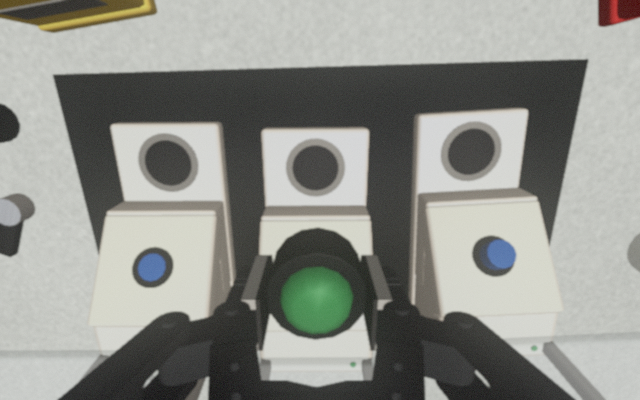

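Wrist view: jade is held upright over the middle reader, with its stage at (314,167), which puts it at (498.5,-38.6). The left cap (152,267) is in and the right cap (499,255) is out, as expected.

Emit:
servo_tool([
  [-1,-0.001,0.04,-0.0005,0,0,0],
  [-1,-0.002,0.09,-0.0005,0,0,0],
  [-1,-0.002,0.14,-0.0005,0,0,0],
  [-1,-0.002,0.17,-0.0005,0,0,0],
  [-1,-0.002,0.19,-0.0005,0,0,0],
  [-1,-0.002,0.198,-0.0005,0,0,0],
  [-1,-0.002,0.198,-0.0005,0,0,0],
  [-1,-0.002,0.198,-0.0005,0,0,0],
])

```text
clock: 26.62
eef_pos: [500.6, -38.5, 37.1]
tcp_rot: [-1.573, 0.001, 1.603]
contact_force: [0.3, 0.1, 0.1]
opening: 0.463
```

```bash
python3 to.py 499.2 -38 28 1.61; python3 - <<'E'
from h import *
s=r.sense();im=r.grab_frame("wrist");c=cam("wrist",s);h,sa,v=cv2.split(hsv(im))
m=((h>45)&(h<90)&(sa>100)&(v>40)).astype(np.uint8);n,l,st,ce=cv2.connectedComponentsWithStats(m);i=1+np.argmax(st[1:,4])
for z in(55,58,61):print(ce[i],onplane(c,ce[i],z).round(1))
print(proj(c,np.array([499.,-38,23])))
cv2.imwrite("pics/s6.png",cv2.resize(r.grab_frame("scene")[130:260,230:390,::-1],None,fx=4,fy=4))
E
```

```text
26.625 [500.6 -38.5  37.1] [-1.573e+00  1.000e-03  1.603e+00] [-0.08  0.45  2.04 -0.    0.66 -1.68] [0.3 0.1 0.1] 0.463
shift [0.0006 0.0091 0.0014] turn [ 0.013 -0.038 -0.004]
[316.35527381 299.87860804] [503.5 -38.9  55. ]
[316.35527381 299.87860804] [501.4 -39.   58. ]
[316.35527381 299.87860804] [499.3 -39.   61. ]
[318.49196308 254.44917938]
```

View pics/s6.png

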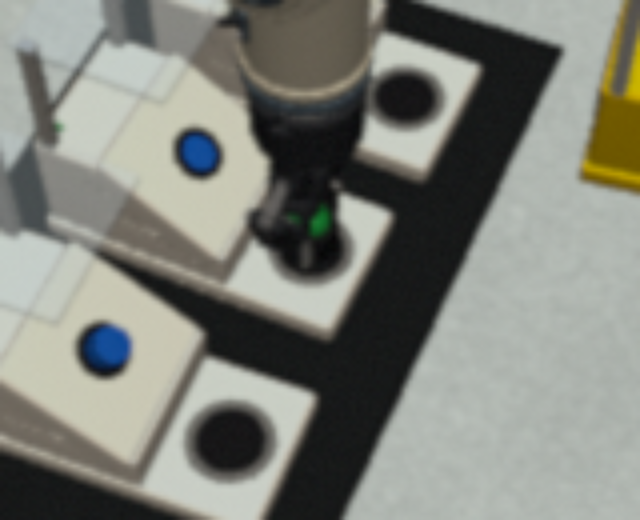

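Jade is over the middle stage at (310,250), dome estimated at (499,-39). Lowering.

Emit:
servo_tool([
  [-1,0,0.003,0,0,0,0],
  [-1,0,0.006,0,0,0,0],
  [-1,0,0.008,0,0,0,0],
  [-1,0,0.008,0,0,0,0],
])

```text
clock: 27.22
eef_pos: [499.9, -38.8, 28.9]
tcp_rot: [-1.571, 0.001, 1.603]
contact_force: [-3.4, 0.3, 12.3]
opening: 0.466
```

Emit:
servo_tool([
  [-1,0,0.001,0,0,0,0],
  [-1,0,0.001,0,0,0,0],
  [-1,0,0.001,0,0,0,0],
])

```text
clock: 27.6
eef_pos: [499.9, -38.8, 28.8]
tcp_rot: [-1.572, 0.001, 1.603]
contact_force: [-7.7, -0.0, 28.5]
opening: 0.469
```

Seated on the stage. I'll ease up and open.

Emit:
servo_tool([
  [-1,0,-0.001,0,0,0,0],
  [-1,0,-0.0015,0,0,0,0],
  [-0.05,0,-0.0015,0,0,0,0],
  [0.1,0,-0.0015,0,0,0,0],
  [0.3,0,-0.0015,0,0,0,0],
  [0.5,0,-0.0015,0,0,0,0],
  [0.5,0,-0.0015,0,0,0,0],
  [0.5,0,-0.0015,0,0,0,0],
])

```text
clock: 28.6
eef_pos: [499.9, -38.8, 28.8]
tcp_rot: [-1.572, 0.001, 1.603]
contact_force: [-0.3, 0.3, -0.3]
opening: 0.75
```

Emit:
servo_tool([
  [0.5,0,-0.01,0,0,0,0],
  [0.5,0,-0.03,0,0,0,0],
  [0.5,0,-0.06,0,0,0,0],
  [0.5,0,-0.11,0,0,0,0],
  [0.5,0,-0.16,0,0,0,0],
  [0.5,0,-0.2,0,0,0,0],
  [0.5,0,-0.2,0,0,0,0],
  [0.5,0,-0.2,0,0,0,0],
])

```text
clock: 29.6
eef_pos: [499.3, -38.6, 228.6]
tcp_rot: [-1.572, 0.0, 1.603]
contact_force: [-0.3, -0.6, -0.0]
opening: 0.755
```

```bash
python3 look.py 52 w5; python3 - <<'E'
from h import *
s=r.sense();print(s["clock"],s["contact_force"].round(1),s["opening"])
c=cam("scene");im=r.grab_frame("scene");h,sa,v=cv2.split(hsv(im))
b,a=blob((h>45)&(h<90)&(sa>100),(308,188));print(b,a,onplane(c,b,52).round(1))
for n,m,sd in(("amber",(h>5)&(h<20)&(sa>150),(366,118)),("blue0",(h>95)&(h<125)&(sa>120),(256,217))):
    print(n,blob(m,sd))
w=cv2.imread("pics/w5.png")[60:330,60:560];z=cv2.resize(im[90:290,170:380,::-1],(284,270))
cv2.imwrite("pics/f1.png",np.hstack([w,z]))
E
```

```text
[499.3 -38.6 228.6] [-1.572  0.     1.603] [305 162  24  24 244] [316.3 175. ] jade@z 52 [498.7 -39.3  52. ]
29.65 [-0.1 -0.2 -1.4] 0.7499861946882554
[307.22340426 186.29787234] 94 [498.4 -36.7  52. ]
amber (array([365.43478261, 116.79710145]), np.int32(69))
blue0 (array([256.        , 216.60784314]), np.int32(102))
```

View pics/f1.png

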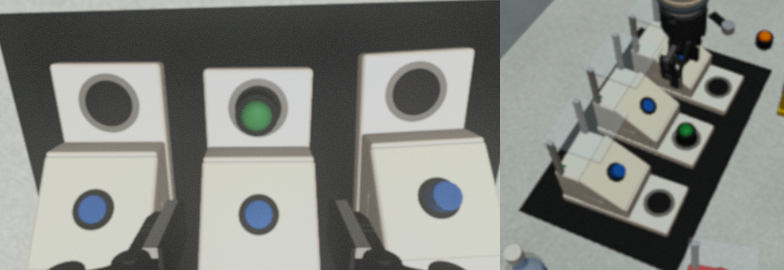

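Jade stands centred on the middle stage (257,112 in the crop). The left and middle caps are in, the right cap is out, and the gripper is clear. Handing in.

```bash
python3 -c "
from rig import r
print(r.sign_off())"
```

```text
the job is handed in; nothing more can be done
None
```

I tried all three catches and stood the jade holder on the stage of the good reader. I handed the job in at about 30 s of the 72 s allowed; the hand-in reports no verdict.

| Reader (by y position) | Result | Force |
|---|---|---|
| y ≈ -187 mm | worn, clicked in | about 2.5 N |
| y ≈ -35 mm (middle) | good, clicked in | about 8 N |
| y ≈ +128 mm | seized, backed off | no click at about 11 N |

- **Final checks:** the worn and good caps look flush. The seized cap is back out, at the same image position as at the start.
- **Jade holder:** it looks upright, and its measured centre is within about 2.5 mm of the stage centre. The gripper is open, 200 mm above it, with no contact force.
- **Bystanders:** the amber holder has not moved in the image. The bottle and loupe were only checked by eye; they were in view and the arm kept clear of them.
- **What went wrong on the way:** my first approach to the y ≈ -187 mm reader ran joint 6 into its limit before touching anything. I backed off and turned the tool half round about its axis. I also seated the holder one step too far, and the downward push peaked at 28.5 N before I eased off.

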